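Lock the levelled foot of the urn stand

ROBOT

A 7-joint arm with a two-finger parallel gripper is mounted at the origin on the work surface. World frame = base frame: x ahead of the robot, y to its left, z up, the work surface at z = 0. Lengths are in m, angles in rad, forces in N, time in s.
With the tool pointing down it reaches from about 0.4 to 0.85 m from the base axis. Payload 10.4 kg.
Tool frame: the origin (TCP) lies midway between the tips of the shut fingers; the grasp point (between the pads) lies 19 mm behind it; z points along the fingers, y is the line along which they close (so a half turn about z gives the same grasp; the last joint's range is limited). The gripper opens to 87 mm and grips with 3 to 60 N. Pads are 19 mm wide; open, the fingers measure 117 mm over their backs; the gripper's body (75 mm by 190 mm) begins 51 mm behind the grasp point.
Start: joints at [-1.276, 0.332, -0.065, 1.46, 0.022, 1.35, -0.088], TCP at [0.195, 0.594, 0.201] pointing down, gripper open.
Joint ranges: [-2.6, 2.6], [-0.5, 2.12], [-1.47, 1.34], [0.16, 2.42], [-1.27, 4.41], [0.06, 2.06], [-2.6, 2.6]. Speed limits (rad/s): [2.22, 2.22, 2.79, 2.79, 3.14, 3.14, 3.14].

INTERFACE

Orientations are given as a unit quaternion [x, y, z, w].
In Python, from bench import r gives the robot as it stands.
- The arm moves only by the tool arm_command, never from a script. Its arguments are lists of equal length, an entry for each row: "xyz": the shift along the world's x, y, z in m, a list of three; "rot": the turn, a rotation vector about the world's x, y, z in rad, a list of three. In form: {"xyz": [[tx, ty, tz], ...], "rot": [[ax, ay, az], ...]}. A call has 1 to 20 rows; each row is the pose to reach, as a shift and turn from the pose commanded when the call began; what a row does not reach only later rows make up. A row lasts 1/12 s, in which the tool goes at most 41.7 mm and 7.16 degrees, less where a joint would pass 70% of its speed; a pose out of reach is approached as far as the arm can. A call with a gripper value outside its range is refused whole. "grip" is the opening, from 0 (shut) to 1 (fully open), set as the call begins (left out, the last holds). The fingers move at their own pace and stop on an object; "squeeze" is the grip in N (left out, the last holds). Time passes only in rows, so rows that repeat a pose let the fingers close. It gives the time, the measured TCP pose, the force, the opening and the grip force at its end, in the units of the state.
- r.read_state(): the state, without advancing time (a new reading comes with each control period).
- r.camera(name): name is "scene" or "side" or "wrist"; returns the picture (400x640x3 uint8, red, green, blue); there is no depth.
- r.camera_model(name): a dict with "fx", "fy", "cx", "cy" (pixels), "T" (4x4, takes a point from camera to world coordinates). Camera axes: x right, y up, looking along -z (the intrinsics and any distortion apply to the point x, -y, -z); pixel columns grow to the right and rows downward; lengths in m; the calibration is good to about 2 mm. A picture is of the moment at which its call begins: read the wrist's pose just before it. camera_model takes no time and is no camera call; for the wrist camera it gives the pose at the moment of the call.
- r.close_job(): hands the job in; it is judged then, once.
Trained networks look in the newest picture that a camera, given by its name, has taken for a name from the list of things; names that differ only in an ending like _2 or _b are one class to them, and where a whole thing is asked for, a point or a joint stands for the part that bears it (a point fixed in the world has none). Each returns a list of dicts, best first, with "conf" (0 to 1); they miss things now and then, are a little off and sometimes report something else, mostly with a low value. They report only what shows in the picture. A call takes as long as a camera call. They do not tell look-alikes from the thing itself.
- r.look_for(label, camera): "at" ([x, y, z] in m, in the coordinates of the camera as it stood for that picture, good to about 4 mm: the middle of the surface that is visible of it).
- r.spot_point(label, camera): "at" ([x, y, z] in m, in the coordinates of the camera as it stood for that picture, good to about 4 mm: a listed point, or the origin of a listed thing).
The state is a dict: "time": time; "joint_positions": joint angles; "joint_vel": joint speeds; "joint_torque": joint torques, N m; "ee_pos": TCP position; "eef_rot": TCP orientation; "ft_force": force on the tool from outside, world axes, zero at the start; "torque": the same for the moment, N m; "width": finger opening in m; "grip_force": force on a finger pad.
Only numpy, scipy, OpenCV 4.12 (cv2) and the standard library are available. Lean on these libraries where they do the work, as an engineer would, in place of code of your own. Each camera call takes 0.05 s, during which the arm holds its last target. There are 200 camera calls.

TASK

The right-hand front foot of the steel urn stand has been set to height but its lock nut is slack. Fit the open-ended spanner over the square head of the foot screw, handle back over the deck on the inner side of the corner upright so that the upright keeps the screw from turning, and leave it there while you swing the nut's ball lever clockwise until the nut is firmly tight (about 10 N at the ball as it turns; do not overdo it). Then lift the spanner off and lay it flat on the worktop beside the stand, with the screw still at its setting and the mug, jar and bowl undisturbed.

Things in the scene. Friction and masses are not known exactly. Their poses are not given: they have to be found in the camera images.
- stand: Low welded stainless urn stand, fixed, 260 mm wide. Origin: on the worktop under the axis of its right-hand front foot screw; x points back over the deck, y left, z up. The deck sheet (top 66 mm above the worktop) begins 37 mm behind that axis, runs 290 mm back, from 39 mm right of it to 221 mm left. A like foot, already locked and rigid, is 183 mm to the left: leave it.
- upright_top (a point): Centre of the top (110 mm above the worktop) of the 25 mm square upright at the deck's right-hand front corner, 52 mm behind and 26 mm right of the screw axis. A fitted spanner with its handle straight back passes left of it with 3.5 mm to spare, and bears on it once the screw is dragged clockwise.
- screw_head (a point): On the vertical screw axis at the foot of the square head: top of the 32 mm flange, 66 mm above the worktop, level with the deck. Above it the head is 21 mm square for 11.5 mm, then steps in to 18 and 14.5 mm, top at 16.5 mm. x, y are square to its faces; the spanner's handle must point along x. The screw turns at 0.30 N m; the stiff nut (0.45 N m) drags it round unless held.
- foot_screw (a joint): How far the foot screw is turned from its setting, rad, clockwise from above positive; starts within 0.03 of 0. Past 0.35 either way the setting is lost. With the spanner's play it creeps 0.1 to 0.25 before it is held, and eases back by 0.05 to 0.2 when the lever of the tight nut is let go.
- lock_nut: Lock nut, 30 mm hexagon just above the lug, with ball lever. Origin: on the screw axis, 44 mm above the worktop; the lever points along its -x. Tightens clockwise from above: the lever starts 0.45 to 1.0 rad to the right of straight forward (stand's -x) and sweeps left. Drag 5 N at the ball; it meets the washer at an unknown angle, -0.05 to 0.85 rad left of forward, then stiffens (see washer).
- lever_ball (a point): Centre of the black ball, 28 mm in diameter, at the end of the 10 mm thick lever, 85 mm from the screw axis and 64 mm above the worktop; the lever slopes down from it to the nut. It can be pinched or pushed from above.
- washer: Flat washer, 36 mm across, on the lug under the lock nut; origin at the centre of its top face. The nut is tight when it clamps this with 30 N: a push of about 7 N at the ball while turning, 0.1 rad after first touch; 10 N gives 65 to 115 N. Over 190 N (18 N while turning, 0.4 rad after touch) is overtight. Held still, the push reads up to 5 N less. Let go, it settles at about 50 N.
- spanner_jaw (a point): Middle of the jaw opening of the loose steel open-ended spanner, half-way up its 8 mm thickness. The opening is 23 mm wide and 28 mm long, open at the end away from the handle (-x of this frame); jaws 47 mm wide over all. The handle runs along +x. The spanner is 232 mm long, 200 to 300 g; it starts flat on the worktop right of the stand, handle pointing away from the robot.
- spanner_mid (a point): Point to grip the spanner: middle of its handle, 105 mm from the middle of the jaw opening, half-way up the thickness. The handle is 20 mm wide and 8 mm thick; the centre of mass is within 35 mm of this point.
- mug: White mug, 80 mm across and 95 mm high, a bystander; origin at the centre of its foot.
- jar: Amber glass jar with white lid, 68 mm across and 110 mm high, a bystander; origin at the centre of its foot.
- bowl: Blue plastic bowl, 150 mm across and 65 mm high, a bystander; origin at the centre of its foot.
Not all that is in view belongs to the job. Of the things shaped like the part that bears spanner_jaw, the bare steel one is meant.

How it is judged:
On the way, in this order (a step that is already met when the one before it is completed fails the run):
1. the spanner is seated on the square head: jaw opening centred on the screw within 5 mm, lying down on the flange within 4 mm, handle within 0.3 rad of straight back and left of the upright (horizontal distance between spanner_jaw and screw_head below 0.005 m and z of spanner_jaw in the frame of screw_head below 0.008 m and angle between the x axis of spanner_jaw and the x axis of stand, either way round below 0.3 rad and x of spanner_mid in the frame of stand above 0.08 m), for 0.3 s.
2. with the spanner still on the head, the lock nut is tight: it clamps the washer with more than 30 N (contact force between lock_nut and washer above 30 N and horizontal distance between spanner_jaw and screw_head below 0.008 m and z of spanner_jaw in the frame of screw_head below 0.01 m), for 0.3 s.
At the end, for the whole second after the job is handed in: The lock nut clamps the washer with more than 30 N, the foot screw is within 0.35 rad of its setting, and the spanner lies flat and still on the worktop (both ends within 8 mm of lying flat), its middle more than 120 mm from the screw (contact force between lock_nut and washer above 30 N and value of joint foot_screw between -0.35 and 0.35 rad and height (world z) of each of spanner_mid, spanner_jaw below 0.012 m and horizontal distance between spanner_mid and screw_head above 0.12 m and linear speed of spanner below 0.02 m/s); the robot touches nothing.
It fails at once if the foot screw is turned more than 0.35 rad from its setting (value of joint foot_screw above 0.35 rad or value of joint foot_screw below -0.35 rad).
It fails at once if the lock nut is overtightened: it clamps the washer with more than 190 N (contact force between lock_nut and washer above 190 N).
It fails at once if the mug, jar or bowl is moved more than 30 mm (distance of any of mug, jar, bowl from where it was at the start of the episode above 0.03 m).
It also fails if it takes over 72 s, if anything falls off the work surface, if the arm or the gripper's body presses on something with over 40 N, if the wrist force passes 120 N, or if a joint passes its speed limit or range.

## Working session

There is one attempt and no reset: what is moved stays moved. The work goes in short steps, Python scripts to look and compute and a tool call to move; the robot and the scene stay as the last step left them, time stands still between calls to the robot, and variables do not carry over. Pictures are saved under pics/ and viewed, at most 10 in all, crops included, and the job is handed in when it is done.

Besides the shell and the picture viewer there is one more tool, called as name(argument=value, ...), one argument or row to a line, values as JSON. arm_command: Moves the arm, as the interface text tells. Its arguments: {"type":"object","properties":{"xyz":{"type":"array"},"rot":{"type":"array"},"grip":{"type":"number"},"squeeze":{"type":"number"}},"required":["xyz","rot"]}

```bash
ls; mkdir -p pics
cat > h.py <<'E'
import numpy as np, cv2
from bench import r
def w(cam,at): 
    T=np.array(r.camera_model(cam)["T"]); return (T@np.append(at,1))[:3]
def find(cam,pts=(),whole=()):
    for l in pts:
        for d in r.spot_point(l,cam)[:3]: print(cam,'P',l,np.round(w(cam,d["at"]),4),round(d["conf"],2))
    for l in whole:
        for d in r.look_for(l,cam)[:3]: print(cam,'L',l,np.round(w(cam,d["at"]),4),round(d["conf"],2))
def snap(cam,name=None):
    im=r.camera(cam)
    if name: cv2.imwrite(f'pics/{name}.png',im[:,:,::-1])
    return im
def px(cam,p):
    m=r.camera_model(cam);T=np.array(m["T"]);c=np.linalg.inv(T)@np.append(p,1)
    return m["cx"]+m["fx"]*c[0]/-c[2], m["cy"]+m["fy"]*(-c[1])/-c[2]
E
python3 - <<'E'
from h import *
a=snap('scene');b=snap('side')
cv2.imwrite('pics/a.png',cv2.resize(np.vstack([a,b])[:,:,::-1],(480,600)))
cv2.imwrite('pics/scene.png',a[:,:,::-1])
for c in('scene','side'):
    find(c,['stand','upright_top','screw_head','lever_ball','spanner_jaw','spanner_mid','mug','jar','bowl'])
    m=r.camera_model(c);print({k:m[k] for k in m if k!='T'},np.round(m['T'],3).tolist())
s=r.read_state();print(s)
E
```

```text
pics
scene P stand [ 0.5484 -0.0736  0.0023] 0.77
scene P upright_top [ 0.602  -0.0955  0.1104] 0.97
scene P upright_top [ 0.5863 -0.5177  0.0018] 0.49
scene P screw_head [5.902e-01 4.672e-01 3.000e-04] 0.71
scene P screw_head [ 0.5499 -0.0718  0.0636] 0.68
scene P spanner_jaw [ 0.4487 -0.3245  0.0025] 0.89
scene P spanner_jaw [ 0.3108 -0.5711  0.0017] 0.7
scene P spanner_jaw [ 0.5502 -0.0725  0.0026] 0.31
scene P spanner_mid [ 0.5532 -0.3317  0.0065] 0.77
scene P spanner_mid [ 0.4471 -0.3218  0.0029] 0.43
scene P mug [ 0.4076  0.3631 -0.0026] 0.9
scene P mug [ 0.5485 -0.0739  0.0483] 0.31
scene P jar [ 0.5874 -0.5158 -0.0009] 0.83
scene P bowl [0.5936 0.4648 0.0007] 0.83
{'fx': 489.36000605799876, 'fy': 489.36000605799876, 'cx': 313.64840496953286, 'cy': 194.85334566462325} [[-0.561, -0.656, 0.505, 1.27], [0.828, -0.447, 0.339, 0.484], [0.003, 0.608, 0.794, 1.316], [0.0, 0.0, 0.0, 1.0]]
side P stand [ 0.5514 -0.0762 -0.0024] 0.9
side P upright_top [ 0.6033 -0.0951  0.1086] 0.57
side P screw_head [ 0.5537 -0.076   0.0595] 0.64
side P lever_ball [ 0.4931 -0.1425  0.0636] 0.61
side P s
[... 503 characters left out ...]
oint_positions': array([-1.27561578,  0.33216769, -0.06470216,  1.4600803 ,  0.02160036,
        1.34989923, -0.08849561]), 'joint_vel': array([ 0.00126466, -0.0001397 ,  0.00049032, -0.00055828,  0.00075919,
        0.00167914,  0.000907  ]), 'joint_torque': array([-2.17588845e-04, -6.23050332e+01,  2.42580555e-02, -3.90143967e+01,
       -6.12450228e-02,  3.13530886e-02,  4.31427267e-06]), 'ee_pos': array([0.19527824, 0.59374676, 0.20130513]), 'eef_rot': array([1.58217947e-01, 9.87404211e-01, 7.04169915e-05, 1.10633362e-07]), 'ft_force': array([-0.09213527, -0.58560372,  0.08195355]), 'torque': array([-0.03231995, -0.0082161 ,  0.02530393]), 'grip_force': 0.0, 'width': 0.08751318793664432}
```

View pics/scene.png

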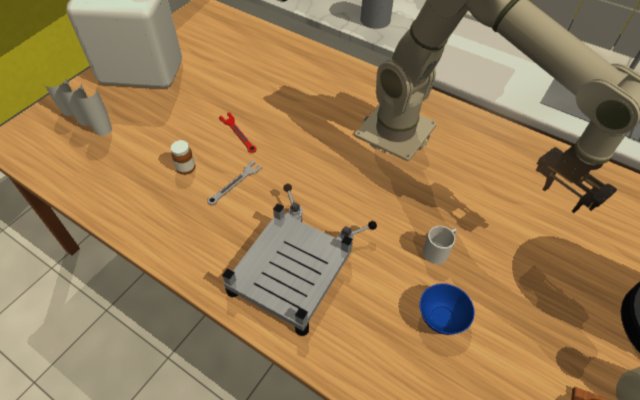

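The steel spanner lies to the right of the stand with its jaw at about px (252,170). The red decoy is at (238,132). The target foot and lever are at (280,212) and (288,187). I'll move over to get a closer look.

arm_command(
  xyz=[
    [0.03,-0.04,0.04],
    [0.1,-0.2,0.12],
    [0.1,-0.2,0.12],
    [0.1,-0.2,0.12],
    [0.1,-0.2,0.12],
    [0.1,-0.2,0.12],
    [0.28,-0.75,0.15],
    [0.28,-0.75,0.15],
    [0.28,-0.75,0.15],
    [0.28,-0.75,0.15],
    [0.28,-0.75,0.15],
    [0.28,-0.75,0.15],
    [0.28,-0.75,0.15],
    [0.28,-0.75,0.15],
    [0.28,-0.75,0.15],
    [0.28,-0.75,0.15],
    [0.28,-0.75,0.15],
    [0.28,-0.75,0.15],
    [0.28,-0.75,0.15],
    [0.28,-0.75,0.15],
  ],
  rot=[
    [0,0,0],
    [0,0,0.1],
    [0,0,0.2],
    [0,0,0.2],
    [0,0,0.2],
    [0,0,0.2],
    [0,0,0.2],
    [0,0,0.2],
    [0,0,0.2],
    [0,0,0.2],
    [0,0,0.2],
    [0,0,0.2],
    [0,0,0.2],
    [0,0,0.2],
    [0,0,0.2],
    [0,0,0.2],
    [0,0,0.2],
    [0,0,0.2],
    [0,0,0.2],
    [0,0,0.2],
  ],
)

```text
time: 2.67
ee_pos: [0.475, -0.1578, 0.352]
eef_rot: [0.059, 0.998, 0.0, 0.001]
ft_force: [1.1, -0.1, -0.7]
width: 0.0867
grip_force: 0.0
```

Run:
```python
from h import *
print(r.read_state()['ee_pos'],r.read_state()['eef_rot'])
snap('wrist','w1')
find('wrist',['stand','upright_top','screw_head','lever_ball','spanner_jaw','spanner_mid'])
print(np.round(r.camera_model('wrist')['T'],3).tolist())
```

```text
[ 0.47504349 -0.15776167  0.35196167] [5.87572952e-02 9.98271847e-01 2.69326315e-04 9.09215039e-04]
wrist P stand [ 0.5492 -0.078  -0.0032] 0.96
wrist P stand [ 0.5481 -0.0801  0.0665] 0.23
wrist P upright_top [ 0.5987 -0.0985  0.1081] 0.86
wrist P screw_head [ 0.5471 -0.0709  0.0662] 0.7
wrist P lever_ball [ 0.4925 -0.1393  0.0633] 0.67
wrist P spanner_jaw [ 0.3131 -0.5681  0.0021] 0.89
wrist P spanner_jaw [ 0.4438 -0.319   0.003 ] 0.76
wrist P spanner_mid [ 0.5535 -0.3344  0.0052] 0.89
wrist P spanner_mid [ 3.483e-01 -4.698e-01 -1.000e-04] 0.67
[[0.115, -0.951, -0.287, 0.397], [0.993, 0.11, 0.031, -0.145], [0.002, -0.289, 0.957, 0.534], [0.0, 0.0, 0.0, 1.0]]
```

View pics/w1.png

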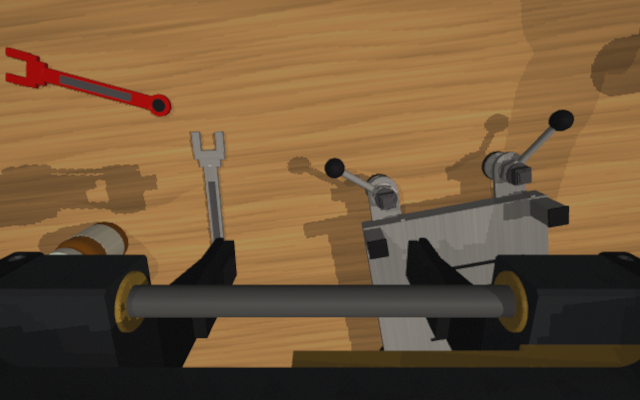

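The wrist view shows the steel spanner jaw at about (208,145) and our screw head at (386,197) with its ball at (334,168). The locked foot's head is at (520,173). I'll work out the yaws from these pixels.

```bash
cat >> h.py <<'E'
def unp(cam,u,v,z):
    m=r.camera_model(cam);T=np.array(m["T"])
    d=T[:3,:3]@np.array([(u-m["cx"])/m["fx"],-(v-m["cy"])/m["fy"],-1]);o=T[:3,3]
    return o+d*(z-o[2])/d[2]
E
python3 - <<'E'
from h import *
im=cv2.imread('pics/w1.png')
c=im[100:250,310:600];c=cv2.resize(c,None,fx=2.7,fy=2.7,interpolation=cv2.INTER_CUBIC);cv2.imwrite('pics/c1.png',c)
for n,a,b,z in(('front edge',(363,224),(545,192),.066),('spanner',(208,150),(217,236),.008),('heads',(386,201),(519,176),.0825)):
    A,B=unp('wrist',*a,z),unp('wrist',*b,z);d=B-A;print(n,A,B,np.linalg.norm(d),np.degrees(np.arctan2(d[1],d[0])))
E
```

```text
front edge [ 0.57998151 -0.10448732  0.066     ] [0.56193878 0.14990227 0.066     ] 0.2550286278362574 94.0569438994038
spanner [ 0.45762325 -0.32112008  0.008     ] [ 0.59603108 -0.33549567  0.008     ] 0.13915238854618425 -5.929708600390609
heads [ 0.54416711 -0.07249057  0.0825    ] [0.52995228 0.10391251 0.0825    ] 0.17697487866594463 94.60702902323835
```

View pics/c1.png

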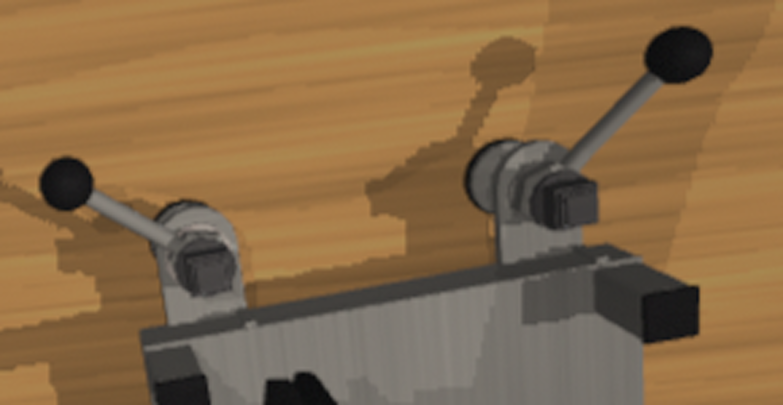

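Stand yaw is about +0.075 rad and the spanner's about -0.10 rad. I'll go above the spanner handle.

arm_command(
  xyz=[
    [0.075,-0.175,-0.06],
    [0.075,-0.175,-0.06],
    [0.075,-0.175,-0.06],
    [0.075,-0.175,-0.06],
    [0.075,-0.175,-0.06],
    [0.075,-0.175,-0.21],
    [0.075,-0.175,-0.21],
    [0.075,-0.175,-0.21],
    [0.075,-0.175,-0.21],
    [0.075,-0.175,-0.21],
    [0.075,-0.175,-0.21],
    [0.075,-0.175,-0.21],
  ],
  rot=[
    [0,0,0.01],
    [0,0,0.01],
    [0,0,0.01],
    [0,0,0.01],
    [0,0,0.01],
    [0,0,0.01],
    [0,0,0.01],
    [0,0,0.01],
    [0,0,0.01],
    [0,0,0.01],
    [0,0,0.01],
    [0,0,0.01],
  ],
)

```text
time: 4.02
ee_pos: [0.5512, -0.3304, 0.1435]
eef_rot: [0.053, 0.999, -0.0, 0.001]
ft_force: [0.4, 0.7, -0.0]
width: 0.0869
grip_force: 0.0
```

Run:
```python
from h import *
print(r.read_state()['ee_pos'],r.read_state()['eef_rot'],r.read_state()['ft_force'])
snap('wrist','w2')
find('wrist',['spanner_jaw','spanner_mid'],['spanner_mid'])
```

```text
[ 0.5512025  -0.33041711  0.14352223] [ 5.33473007e-02  9.98575154e-01 -2.59294383e-04  1.28857471e-03] [ 0.36912435  0.71263665 -0.03325069]
wrist P spanner_jaw [ 0.4432 -0.3257  0.0024] 0.79
wrist P spanner_jaw [ 0.4979 -0.1431  0.0655] 0.44
wrist P spanner_mid [ 0.549  -0.3357  0.0065] 0.97
wrist L spanner_mid [ 0.3943 -0.381   0.0055] 0.6
wrist L spanner_mid [ 0.5151 -0.335   0.0114] 0.58
```

View pics/w2.png

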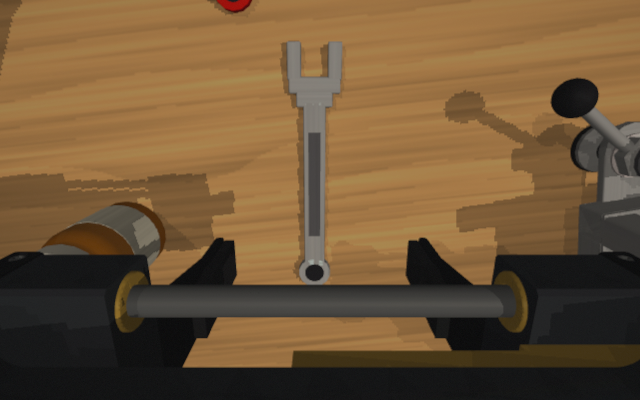

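The handle is centred between the fingers and aligned. Going down to grip it.

arm_command(
  xyz=[
    [0,-0.003,-0.04],
    [0,-0.003,-0.08],
    [0,-0.003,-0.11],
    [0,-0.003,-0.125],
    [0,-0.003,-0.135],
    [0,-0.003,-0.137],
    [0,-0.003,-0.137],
  ],
  rot=[
    [0,0,0],
    [0,0,0],
    [0,0,0],
    [0,0,0],
    [0,0,0],
    [0,0,0],
    [0,0,0],
  ],
  grip=0.7,
)

```text
time: 4.8
ee_pos: [0.5507, -0.334, 0.0054]
eef_rot: [0.054, 0.999, -0.0, 0.001]
ft_force: [-0.1, 0.5, 0.6]
width: 0.0614
grip_force: 0.0
```

arm_command(
  xyz=[
    [0,0,0],
    [0,0,0],
    [0,0,0],
    [0,0,0],
    [0,0,0],
    [0,0,0],
    [0,0,0],
    [0,0,0],
  ],
  rot=[
    [0,0,0],
    [0,0,0],
    [0,0,0],
    [0,0,0],
    [0,0,0],
    [0,0,0],
    [0,0,0],
    [0,0,0],
  ],
  grip=0.0,
  squeeze=55,
)

```text
time: 5.47
ee_pos: [0.55, -0.3334, 0.0042]
eef_rot: [0.054, 0.999, 0.0, -0.0]
ft_force: [0.2, -0.7, 0.1]
width: 0.0157
grip_force: 0.0
```

Run:
```python
from h import *
s=r.read_state();print(s['ee_pos'],s['width'],s['grip_force'])
snap('wrist','w3'); find('wrist',['spanner_jaw','spanner_mid'])
```

```text
[ 0.54999507 -0.3334278   0.00423041] 0.01567229672179235 0.0
wrist P spanner_mid [ 0.5488 -0.3367  0.0044] 0.68
```

View pics/w3.png

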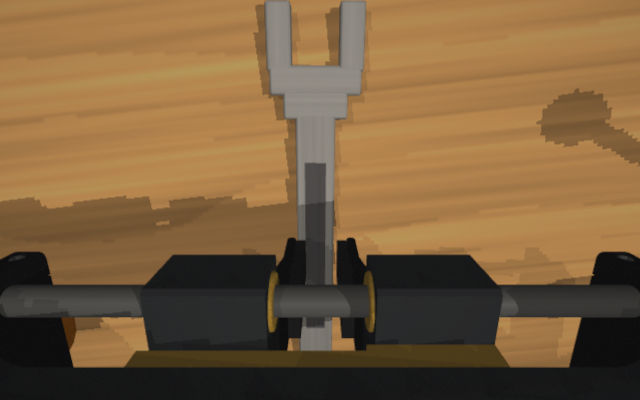

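The fingers straddle the handle at about px (290–345, 250) and may still be closing. I'll wait a few rows.

arm_command(
  xyz=[
    [0,0,0],
    [0,0,0],
    [0,0,0],
    [0,0,0],
  ],
  rot=[
    [0,0,0],
    [0,0,0],
    [0,0,0],
    [0,0,0],
  ],
)

```text
time: 5.95
ee_pos: [0.55, -0.3334, 0.0042]
eef_rot: [0.054, 0.999, 0.0, -0.0]
ft_force: [-0.4, 0.1, 0.4]
width: 0.0008
grip_force: 0.0
```

Run:
```python
from h import *
a=snap('wrist');b=snap('side')
u,v=map(int,px('side',[0.54,-0.33,0.01]));print(u,v)
c=cv2.resize(b[v-55:v+55,u-85:u+85],(618,400),interpolation=cv2.INTER_CUBIC)
cv2.imwrite('pics/w4.png',cv2.resize(np.hstack([a,c]),(800,254))[:,:,::-1]); 
find('wrist',['spanner_jaw','spanner_mid'])
find('side',['spanner_jaw','spanner_mid'])
```

```text
369 269
wrist P spanner_mid [ 0.5488 -0.3381  0.0069] 0.63
side P spanner_jaw [ 0.4428 -0.3264  0.003 ] 0.75
side P spanner_mid [ 0.3517 -0.4707  0.0044] 0.84
side P spanner_mid [ 0.5498 -0.3362 -0.0012] 0.8
```

View pics/w4.png

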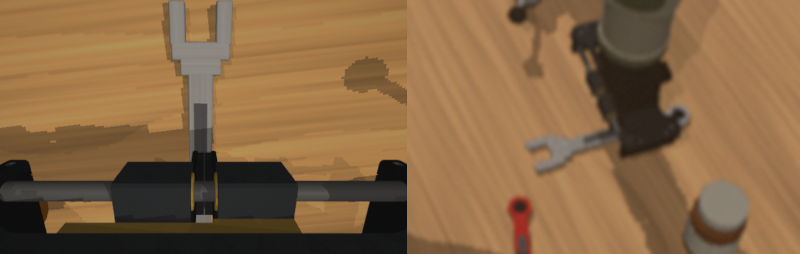

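The fingers shut just above the handle and the spanner hasn't moved, so the tips must ride higher when open. I'll reopen and lower while watching the force.

arm_command(
  xyz=[
    [0,0,0.002],
    [0,0,0.003],
    [0,0,0.003],
    [0,0,0.003],
    [0,0,0.003],
    [0,-0.003,0],
    [0,-0.003,-0.002],
    [0,-0.003,-0.004],
    [0,-0.003,-0.004],
  ],
  rot=[
    [0,0,0],
    [0,0,0],
    [0,0,0],
    [0,0,0],
    [0,0,0],
    [0,0,0],
    [0,0,0],
    [0,0,0],
    [0,0,0],
  ],
  grip=0.45,
)

```text
time: 7.0
ee_pos: [0.5497, -0.3364, -0.0004]
eef_rot: [0.054, 0.999, 0.0, -0.0]
ft_force: [-0.2, 0.1, 0.0]
width: 0.0383
grip_force: 0.0
```

arm_command(
  xyz=[
    [0,0,-0.002],
    [0,0,-0.003],
    [0,0,-0.004],
    [0,0,-0.004],
  ],
  rot=[
    [0,0,0],
    [0,0,0],
    [0,0,0],
    [0,0,0],
  ],
)

```text
time: 7.33
ee_pos: [0.5499, -0.3364, -0.004]
eef_rot: [0.054, 0.999, 0.0, -0.0]
ft_force: [0.2, 0.1, 0.1]
width: 0.0393
grip_force: 0.0
```

arm_command(
  xyz=[
    [0,0,-0.001],
    [0,0,-0.001],
    [0,0,-0.001],
    [0,0,-0.001],
    [0,0,-0.001],
    [0,0,-0.001],
    [0,0,-0.001],
    [0,0,-0.001],
  ],
  rot=[
    [0,0,0],
    [0,0,0],
    [0,0,0],
    [0,0,0],
    [0,0,0],
    [0,0,0],
    [0,0,0],
    [0,0,0],
  ],
  grip=0.0,
  squeeze=55,
)

```text
time: 8.0
ee_pos: [0.55, -0.3365, -0.0048]
eef_rot: [0.054, 0.999, 0.0, -0.0]
ft_force: [0.7, 0.5, 0.2]
width: 0.0013
grip_force: 0.0
```

arm_command(
  xyz=[
    [0,0,0.004],
    [0,0,0.006],
    [0,0,0.006],
    [0,0,0.006],
    [0,0,0.006],
    [0,0,0],
    [0,0,-0.002],
    [0,0,-0.003],
    [0,0,-0.003],
  ],
  rot=[
    [0,0,0],
    [0,0,0],
    [0,0,0],
    [0,0,0],
    [0,0,0],
    [0,0,0],
    [0,0,0],
    [0,0,0],
    [0,0,0],
  ],
  grip=0.45,
)

```text
time: 8.75
ee_pos: [0.5497, -0.3363, -0.0084]
eef_rot: [0.054, 0.999, 0.0, -0.0]
ft_force: [0.3, -0.3, 1.1]
width: 0.0385
grip_force: 0.0
```

Run:
```python
from h import *
s=r.read_state();print(s['ee_pos'],s['width'],s['ft_force'])
b=snap('side');a=snap('scene')
o=[]
for n,i in(('side',b),('scene',a)):
    u,v=map(int,px(n,[0.55,-0.335,0.03]));print(n,u,v,[np.round(px(n,[0.55,-0.335,z]),1) for z in(0,.03)])
    o.append(cv2.resize(i[v-30:v+30,u-40:u+40],(400,300),interpolation=cv2.INTER_CUBIC))
cv2.imwrite('pics/w5.png',np.hstack(o)[:,:,::-1])
```

```text
[ 0.54968265 -0.33627639 -0.00838245] 0.03848031392992727 [ 0.29066996 -0.31347355  1.11966709]
side 373 266 [array([372.9, 271.4]), array([373.9, 266.4])]
scene 231 178 [array([232.7, 183.8]), array([231.6, 178.3])]
```

View pics/w5.png

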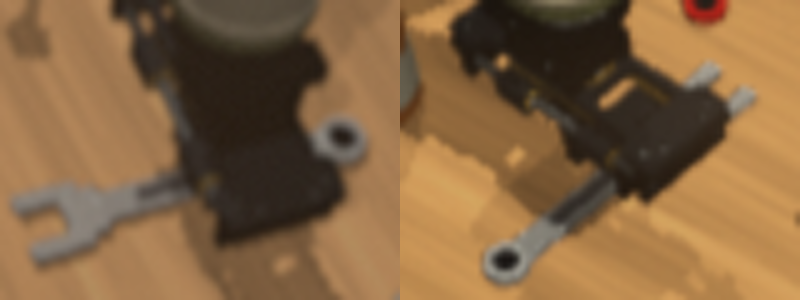

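The fingers are still above the handle, so the reported height reads low. I'll feel my way down in small steps.

arm_command(
  xyz=[
    [0,0,-0.001],
    [0,0,-0.002],
    [0,0,-0.003],
    [0,0,-0.003],
  ],
  rot=[
    [0,0,0],
    [0,0,0],
    [0,0,0],
    [0,0,0],
  ],
)

```text
time: 9.18
ee_pos: [0.5499, -0.3364, -0.011]
eef_rot: [0.054, 0.999, 0.0, -0.0]
ft_force: [-0.5, -0.3, -0.3]
width: 0.039
grip_force: 0.0
```

arm_command(
  xyz=[
    [0,0,-0.001],
    [0,0,-0.002],
    [0,0,-0.003],
    [0,0,-0.004],
    [0,0,-0.004],
  ],
  rot=[
    [0,0,0],
    [0,0,0],
    [0,0,0],
    [0,0,0],
    [0,0,0],
  ],
)

```text
time: 9.6
ee_pos: [0.5499, -0.3364, -0.015]
eef_rot: [0.054, 0.999, 0.0, -0.0]
ft_force: [-0.5, 0.6, 0.1]
width: 0.0392
grip_force: 0.0
```

arm_command(
  xyz=[
    [0,0,-0.001],
    [0,0,-0.002],
    [0,0,-0.003],
    [0,0,-0.003],
  ],
  rot=[
    [0,0,0],
    [0,0,0],
    [0,0,0],
    [0,0,0],
  ],
)

```text
time: 9.93
ee_pos: [0.5499, -0.3364, -0.018]
eef_rot: [0.054, 0.999, 0.0, -0.0]
ft_force: [-0.2, 0.1, -0.7]
width: 0.0391
grip_force: 0.0
```

arm_command(
  xyz=[
    [0,0,0],
    [0,0,0],
    [0,0,0],
    [0,0,0],
    [0,0,0],
    [0,0,0],
  ],
  rot=[
    [0,0,0],
    [0,0,0],
    [0,0,0],
    [0,0,0],
    [0,0,0],
    [0,0,0],
  ],
  grip=0.0,
  squeeze=55,
)

```text
time: 10.43
ee_pos: [0.55, -0.3365, -0.0177]
eef_rot: [0.054, 0.999, 0.0, 0.0]
ft_force: [0.6, 0.2, 0.3]
width: 0.0186
grip_force: 55.0
```

Gripped at 55 N. Since the spanner lies flat, TCP z = -0.018 corresponds to the spanner's mid at 4 mm, so seated should be TCP z of about 0.048. I'll lift and carry it to hover over the head.

arm_command(
  xyz=[
    [0,0,0.01],
    [0,0,0.03],
    [0,0,0.06],
    [0,0,0.09],
    [0,0,0.12],
    [0.01,0.02,0.14],
    [0.02,0.05,0.14],
    [0.03,0.08,0.14],
    [0.045,0.11,0.14],
    [0.06,0.14,0.14],
    [0.07,0.17,0.14],
    [0.08,0.2,0.14],
    [0.09,0.23,0.14],
    [0.1,0.255,0.14],
    [0.103,0.265,0.14],
    [0.103,0.27,0.14],
    [0.103,0.27,0.14],
    [0.103,0.27,0.14],
    [0.103,0.27,0.14],
  ],
  rot=[
    [0,0,0],
    [0,0,0],
    [0,0,0],
    [0,0,0],
    [0,0,0],
    [0,0,0.02],
    [0,0,0.04],
    [0,0,0.06],
    [0,0,0.08],
    [0,0,0.1],
    [0,0,0.12],
    [0,0,0.14],
    [0,0,0.16],
    [0,0,0.18],
    [0,0,0.18],
    [0,0,0.18],
    [0,0,0.18],
    [0,0,0.18],
    [0,0,0.18],
  ],
)

```text
time: 12.02
ee_pos: [0.6524, -0.0688, 0.1226]
eef_rot: [-0.035, 0.999, -0.0, -0.0]
ft_force: [0.1, -0.4, -2.1]
width: 0.0192
grip_force: 55.0
```

Run:
```python
from h import *
s=r.read_state();print(s['ee_pos'],s['eef_rot'],s['width'],s['ft_force'],s['torque'])
snap('wrist','w6');find('wrist',['spanner_jaw','spanner_mid','screw_head','upright_top','stand','lever_ball'])
snap('scene');find('scene',['spanner_jaw','spanner_mid','screw_head','upright_top','stand'])
snap('side');find('side',['spanner_jaw','spanner_mid','screw_head','stand','lever_ball'])
```

```text
[ 0.65239143 -0.06881017  0.12255207] [-3.46291684e-02  9.99400163e-01 -3.65529153e-04 -2.37709145e-05] 0.01923807720654211 [ 0.05447409 -0.37033006 -2.09356791] [ 0.03443021 -0.01642835 -0.02874452]
wrist P spanner_mid [ 0.6547 -0.0684  0.1504] 0.71
wrist P screw_head [ 0.55   -0.0735  0.0697] 0.61
wrist P upright_top [ 0.6028 -0.0964  0.1111] 0.88
wrist P upright_top [ 0.5449 -0.0704  0.0643] 0.73
wrist P stand [ 0.5488 -0.07   -0.0025] 0.59
scene P spanner_jaw [ 0.5496 -0.0737  0.1463] 0.74
scene P spanner_jaw [ 0.4105  0.3644 -0.0059] 0.72
scene P spanner_jaw [ 0.3095 -0.5709  0.0018] 0.56
scene P spanner_mid [ 0.3484 -0.4719  0.0036] 0.74
scene P spanner_mid [ 0.6552 -0.0608  0.1479] 0.7
scene P screw_head [ 5.875e-01 -5.186e-01  1.000e-04] 0.62
scene P upright_top [ 0.6043 -0.0946  0.1102] 0.55
scene P stand [ 0.5485 -0.0712  0.0022] 0.91
side P spanner_jaw [ 0.3092 -0.5735  0.0013] 0.92
side P spanner_jaw [ 0.5469 -0.075   0.1403] 0.62
side P spanner_mid [ 0.6519 -0.064   0.1388] 0.64
side P spanner_mid [ 0.3498 -0.4712  0.0036] 0.61
side P stand [ 0.5517 -0.0777 -0.0033] 0.72
side P stand [ 0.5531 -0.0758  0.064 ] 0.67
side P lever_ball [ 0.494  -0.1403  0.0623] 0.56
```

View pics/w6.png

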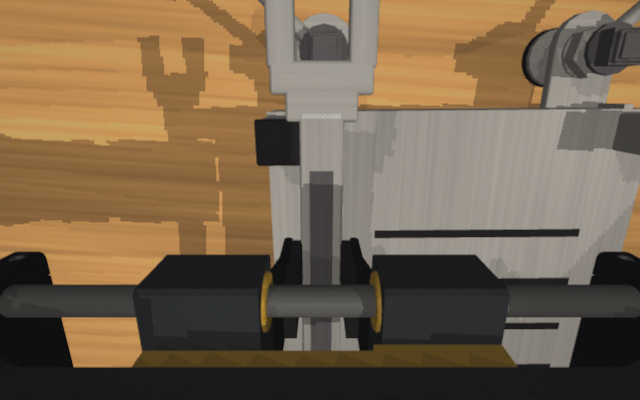

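The jaw opening (px x 296–349, slot end at row 61) sits over the square head at about (324,43). The deck edge runs from (358,109) to (636,105). Now the offsets.

Run:
```python
from h import *
def yaw(a,b,z):
    A,B=unp('wrist',*a,z),unp('wrist',*b,z);d=B-A;return np.degrees(np.arctan2(d[1],d[0])),A,B
print('deck edge',yaw((358,110),(636,105),.066)); print('slot1',yaw((375,233),(578,233),.066))
print('handleL',yaw((302,120),(302,235),.148)[0],'R',yaw((341,120),(341,235),.148)[0])
e=unp('wrist',322.5,61,.148); print('slot end',e)
a=np.radians(4.3);d=np.array([np.cos(a),np.sin(a),0]);n=np.array([-d[1],d[0],0])
print('jaw mid',e-.014*d)
im=cv2.imread('pics/w6.png');S=5
c=cv2.resize(im[0:110,250:400],None,fx=S,fy=S,interpolation=cv2.INTER_CUBIC)
def poly(ctr,z,h,hy,col):
    P=[ctr+sx*h*d+sy*hy*n for sx,sy in((1,1),(1,-1),(-1,-1),(-1,1))]
    q=np.array([[(px('wrist',[*p[:2],z])[0]-250)*S,px('wrist',[*p[:2],z])[1]*S] for p in P],int)
    cv2.polylines(c,[q],True,col,1)
h=np.array([.549,-.074,0])
poly(h,.0825,.00725,.00725,(0,255,0));poly(h,.0775,.0105,.0105,(0,255,255));poly(h,.066,.0105,.0105,(0,0,255))
poly(e-.014*d,.148,.014,.0115,(255,0,0))
cv2.imwrite('pics/c6.png',c)
```

```text
deck edge (np.float64(95.16810726867114), array([ 0.58298521, -0.04627814,  0.066     ]), array([0.56648845, 0.1361155 , 0.066     ]))
slot1 (np.float64(94.14564266135439), array([ 0.66908747, -0.02481093,  0.066     ]), array([0.65831884, 0.12375954, 0.066     ]))
handleL 3.283588739443086 R 5.125710174075448
slot end [ 0.56142691 -0.07188478  0.148     ]
jaw mid [ 0.54746632 -0.07293448  0.148     ]
```

View pics/c6.png

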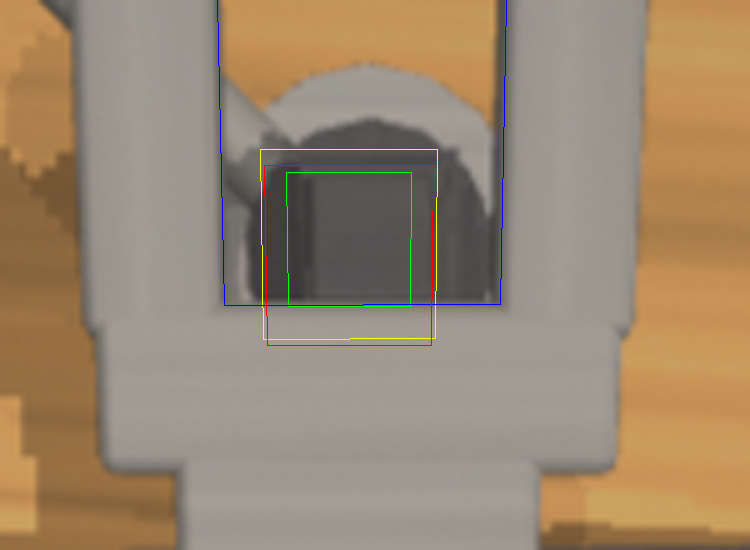

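The head sits about 1.5 mm further left than the jaw (flange centre at crop px (369,247)). I'll correct, drop to just above the head and re-check.

arm_command(
  xyz=[
    [0.0,0.0025,-0.01],
    [0.0,0.0025,-0.025],
    [0.0,0.0025,-0.04],
    [0.0,0.0025,-0.05],
    [0.0,0.0025,-0.05],
    [0.0,0.0025,-0.05],
  ],
  rot=[
    [0,0,0.01],
    [0,0,0.01],
    [0,0,0.01],
    [0,0,0.01],
    [0,0,0.01],
    [0,0,0.01],
  ],
)

```text
time: 13.47
ee_pos: [0.6527, -0.0639, 0.0717]
eef_rot: [-0.041, 0.999, -0.0, -0.001]
ft_force: [0.5, -0.5, -2.3]
width: 0.0186
grip_force: 55.0
```

```bash
cat > ov.py <<'E'
from h import *
s=r.read_state();print(s['ee_pos'],s['eef_rot'],s['ft_force'])
im=snap('wrist')[:,:,::-1].copy();S=5
zt=s['ee_pos'][2]+.0217+.004
q=s['eef_rot'];a=2*np.arctan2(q[1],q[0])-np.pi;print('yaw',np.degrees(a),'ztop',zt)
d=np.array([np.cos(a),np.sin(a),0]);n=np.array([-d[1],d[0],0])
c=np.ascontiguousarray(cv2.resize(im[0:110,250:400],None,fx=S,fy=S,interpolation=cv2.INTER_CUBIC))
P=lambda p:((px('wrist',p)[0]-250)*S,px('wrist',p)[1]*S)
def poly(ctr,z,h,hy,col):
    cv2.polylines(c,[np.array([P([*(ctr+sx*h*d+sy*hy*n)[:2],z]) for sx,sy in((1,1),(1,-1),(-1,-1),(-1,1))],int)],True,col,1)
h=np.array([.548,-.0714,0])
poly(h,.0825,.00725,.00725,(0,255,0));poly(h,.0775,.0105,.0105,(0,255,255))
cv2.polylines(c,[np.array([P([*(h+.016*(np.cos(t)*d+np.sin(t)*n))[:2],.066]) for t in np.linspace(0,6.28,60)],int)],True,(0,0,255),1)
j=s['ee_pos']*[1,1,0]-.1045*d; poly(j,zt,.014,.0115,(255,0,0)); print('jaw FK',j)
cv2.imwrite('pics/c7.png',c)
E
python3 ov.py
```

```text
[ 0.65267157 -0.06390251  0.07170109] [-4.11808558e-02  9.99151542e-01 -4.22557834e-05 -5.76476707e-04] [ 0.49533496 -0.524794   -2.33869007]
yaw 4.72031406447728 ztop 0.09740109321523814
jaw FK [ 0.548526   -0.07250201  0.        ]
```

View pics/c7.png

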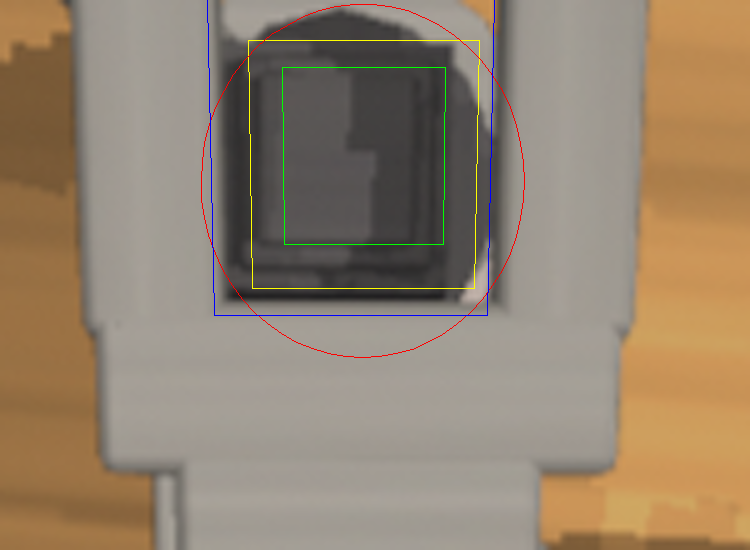

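The slot inner walls are at crop x 222–500 and the head outline at 228–447, so the jaw must go about 2 mm right (-y). That was my tenth picture, so I'll check by numbers from here.

arm_command(
  xyz=[
    [0.0005,-0.002,-0.002],
    [0.0005,-0.002,-0.005],
    [0.0005,-0.002,-0.006],
    [0.0005,-0.002,-0.006],
  ],
  rot=[
    [0,0,0],
    [0,0,0],
    [0,0,0],
    [0,0,0],
  ],
)

```text
time: 13.85
ee_pos: [0.6537, -0.066, 0.0662]
eef_rot: [-0.041, 0.999, 0.0, 0.0]
ft_force: [0.0, -1.3, -2.7]
width: 0.0192
grip_force: 55.0
```

Run:
```python
from h import *
s=r.read_state();print(s['ee_pos'],s['ft_force'])
g=cv2.cvtColor(snap('wrist'),cv2.COLOR_RGB2GRAY)
for v in (25,35,45,52): print(v,' '.join(str(x) for x in g[v,288:358]))
for u in (315,325): print('col',u,g[0:70,u].tolist())
```

```text
[ 0.6536557  -0.06604219  0.06619899] [ 0.03676598 -1.28971457 -2.65874368]
25 155 157 153 148 145 118 85 62 57 56 55 55 54 49 57 64 64 60 69 83 86 86 86 86 86 86 85 86 85 86 87 86 87 86 86 86 87 86 86 85 87 86 71 64 65 64 64 64 64 59 52 54 61 57 52 59 62 68 75 76 71 71 95 116 135 149 153 153 154 155
35 155 156 154 150 147 125 94 66 57 57 56 58 56 49 57 63 64 67 70 82 86 86 85 84 85 86 85 85 85 85 85 85 85 85 85 85 85 85 85 85 84 86 85 85 86 85 85 70 63 57 51 60 61 55 55 63 65 72 77 77 70 75 100 122 139 150 154 154 155 156
45 156 156 155 151 146 130 104 71 56 56 56 56 55 49 62 73 77 80 69 69 68 65 66 66 66 65 66 68 69 69 69 65 63 61 63 62 63 61 59 59 62 63 60 60 60 59 53 50 52 51 60 65 59 54 61 60 59 73 76 77 69 80 107 126 144 152 154 155 156 155
52 156 156 156 152 148 134 105 69 57 58 64 74 76 76 77 82 84 84 84 84 84 85 82 81 81 81 78 76 76 76 76 76 76 71 74 76 67 59 61 63 63 63 61 59 59 59 57 55 55 55 54 55 61 63 63 62 66 74 78 77 69 85 110 130 146 153 154 156 156 157
col 315 [71, 62, 64, 79, 86, 75, 72, 80, 86, 84, 83, 85, 87, 87, 87, 88, 87, 87, 88, 87, 87, 87, 87, 87, 87, 86, 84, 84, 84, 85, 86, 85, 84, 84, 84, 85, 85, 85, 85, 86, 86, 87, 89, 87, 81, 68, 74, 83, 80, 70, 55, 64, 76, 81, 73, 49, 36, 48, 54, 55, 99, 133, 146, 153, 158, 159, 159, 160, 159, 159]
col 325 [63, 63, 63, 63, 64, 61, 68, 80, 86, 82, 80, 85, 86, 87, 88, 89, 87, 87, 87, 87, 87, 87, 87, 87, 86, 86, 85, 84, 84, 84, 85, 85, 85, 84, 83, 85, 85, 86, 86, 86, 85, 86, 88, 88, 79, 61, 71, 86, 82, 72, 56, 56, 59, 55, 53, 45, 37, 45, 54, 56, 98, 132, 144, 154, 158, 159, 160, 160, 159, 159]
```

Run:
```python
from h import *
a=np.radians(4.6);d=np.array([np.cos(a),np.sin(a),0])
print('jaw',unp('wrist',322.3,59.7,.092)-.014*d)
for v,z,o in((44.5,.0825,.00725),(50,.0805,.009),(55.5,.0775,.0105)): print('head',unp('wrist',321.7,v,z)-o*d)
```

```text
jaw [ 0.5477028 -0.0735994  0.092    ]
head [ 0.54744938 -0.07386096  0.0825    ]
head [ 0.54770498 -0.07382683  0.0805    ]
head [ 0.5481855  -0.07377118  0.0775    ]
```

The jaw is aligned with the head to within half a millimetre. Lowering gently.

arm_command(
  xyz=[
    [0,0,-0.002],
    [0,0,-0.004],
    [0,0,-0.006],
    [0,0,-0.008],
    [0,0,-0.01],
    [0,0,-0.01],
  ],
  rot=[
    [0,0,0],
    [0,0,0],
    [0,0,0],
    [0,0,0],
    [0,0,0],
    [0,0,0],
  ],
)

```text
time: 14.4
ee_pos: [0.6533, -0.0659, 0.0557]
eef_rot: [-0.041, 0.999, 0.0, -0.0]
ft_force: [-0.7, 0.2, -2.0]
width: 0.0186
grip_force: 55.0
```

arm_command(
  xyz=[
    [0,0,-0.002],
    [0,0,-0.004],
    [0,0,-0.0055],
    [0,0,-0.0065],
    [0,0,-0.0065],
  ],
  rot=[
    [0,0,0],
    [0,0,0],
    [0,0,0],
    [0,0,0],
    [0,0,0],
  ],
)

```text
time: 14.82
ee_pos: [0.6534, -0.0659, 0.0495]
eef_rot: [-0.041, 0.999, 0.0, -0.0]
ft_force: [-0.4, -0.5, -2.7]
width: 0.0186
grip_force: 55.0
```

arm_command(
  xyz=[
    [0,0,-0.001],
    [0,0,-0.001],
    [0,0,-0.001],
  ],
  rot=[
    [0,0,0],
    [0,0,0],
    [0,0,0],
  ],
)

```text
time: 15.07
ee_pos: [0.6535, -0.0659, 0.0488]
eef_rot: [-0.041, 0.999, 0.0, 0.0]
ft_force: [0.7, -0.4, -2.7]
width: 0.0186
grip_force: 55.0
```

arm_command(
  xyz=[
    [0,0,0],
    [0,0,0],
    [0,0,0],
    [0,0,0],
    [0,0,0],
    [0,0,0],
    [0,0,0.01],
    [0,0,0.04],
    [0,0,0.08],
    [0,0,0.11],
    [0,0,0.11],
    [0,0,0.11],
  ],
  rot=[
    [0,0,0],
    [0,0,0],
    [0,0,0],
    [0,0,0],
    [0,0,0],
    [0,0,0],
    [0,0,0],
    [0,0,0],
    [0,0,0],
    [0,0,0],
    [0,0,0],
    [0,0,0],
  ],
  grip=0.5,
)

```text
time: 16.07
ee_pos: [0.6546, -0.0664, 0.1615]
eef_rot: [-0.041, 0.999, 0.0, 0.002]
ft_force: [-0.0, -0.0, 0.2]
width: 0.0437
grip_force: 0.0
```

Run:
```python
from h import *
s=r.read_state();print(s['ee_pos'],s['ft_force'])
snap('wrist');find('wrist',['spanner_jaw','spanner_mid','screw_head','lever_ball'])
snap('scene');find('scene',['spanner_jaw','spanner_mid','lever_ball'])
snap('side');find('side',['spanner_jaw','spanner_mid','lever_ball'])
```

```text
[ 0.65463479 -0.06636919  0.16149585] [-0.00067761 -0.01452293  0.15732424]
wrist P spanner_mid [ 0.6528 -0.063   0.0681] 0.77
wrist P screw_head [ 0.5423 -0.0724  0.0652] 0.81
scene P spanner_jaw [ 0.5511 -0.0735  0.0715] 0.8
scene P spanner_jaw [ 0.3109 -0.5702  0.0008] 0.77
scene P spanner_mid [ 0.6586 -0.0587  0.0712] 0.68
scene P spanner_mid [ 0.3482 -0.4709 -0.0006] 0.61
side P spanner_jaw [ 3.100e-01 -5.711e-01 -2.000e-04] 0.73
side P spanner_jaw [ 0.5475 -0.0732  0.0664] 0.64
side P spanner_jaw [ 0.5526 -0.0735  0.0605] 0.48
side P spanner_mid [ 0.3531 -0.47    0.0036] 0.67
side P spanner_mid [ 0.6506 -0.0652  0.0662] 0.65
side P lever_ball [ 0.6001 -0.0931  0.1077] 0.63
side P lever_ball [ 0.4904 -0.1423  0.0626] 0.59
```

The spanner is seated: jaw and screw head coincide at z of about 0.07. Next I'll go over the ball with the closing line tangential.

arm_command(
  xyz=[
    [-0.03,-0.014,-0.005],
    [-0.06,-0.028,-0.01],
    [-0.09,-0.042,-0.01],
    [-0.12,-0.056,-0.01],
    [-0.14,-0.065,-0.01],
    [-0.16,-0.074,-0.02],
    [-0.16,-0.074,-0.03],
    [-0.16,-0.074,-0.03],
    [-0.16,-0.074,-0.03],
    [-0.16,-0.074,-0.03],
  ],
  rot=[
    [0,0,0.11],
    [0,0,0.22],
    [0,0,0.33],
    [0,0,0.44],
    [0,0,0.55],
    [0,0,0.66],
    [0,0,0.77],
    [0,0,0.8],
    [0,0,0.8],
    [0,0,0.8],
  ],
  grip=0.7,
  squeeze=20,
)

```text
time: 17.55
ee_pos: [0.4905, -0.1425, 0.1253]
eef_rot: [-0.399, 0.917, 0.002, -0.009]
ft_force: [-1.2, 0.2, 0.4]
width: 0.0608
grip_force: 0.0
```

Run:
```python
from h import *
s=r.read_state();print(s['ee_pos'],s['eef_rot'],s['ft_force'],np.round(s['joint_positions'],2))
for k in range(2):
  im=snap('wrist');find('wrist',['lever_ball','lock_nut','spanner_jaw'])
g=im.max(axis=2).astype(float)
m=r.camera_model('wrist')
p=np.array(px('wrist',[.4935,-.140,.064])).astype(int);print(p)
mask=((g<50)*255).astype(np.uint8)
n,l,st,ce=cv2.connectedComponentsWithStats(mask)
for i in range(1,n):
  if 300<st[i,4]<8000: print(st[i].tolist(),ce[i],unp('wrist',*ce[i],.064))
snap('side');find('side',['lever_ball'])
snap('scene');find('scene',['lever_ball'])
```

```text
[ 0.49048213 -0.14248952  0.12525897] [-0.39919662  0.91681633  0.00244654 -0.00915954] [-1.23583881  0.19288352  0.43477991] [ 0.03  0.15  0.18  1.85 -0.02  1.16  2.6 ]
wrist P lever_ball [ 0.4942 -0.1418  0.064 ] 0.69
wrist P spanner_jaw [ 0.55   -0.0749  0.0701] 0.8
wrist P lever_ball [ 0.4928 -0.1436  0.0653] 0.69
wrist P lever_ball [ 5.503e-01 -6.970e-02 -4.000e-04] 0.35
wrist P lock_nut [ 0.5497 -0.0735  0.0701] 0.26
wrist P spanner_jaw [ 0.5472 -0.0718  0.0692] 0.92
[319 211]
[300, 197, 37, 36, 1044] [317.95210728 214.43007663] [ 0.49591976 -0.13908555  0.064     ]
side P lever_ball [ 0.4931 -0.1421  0.0622] 0.44
scene P lever_ball [ 0.4968 -0.1344  0.0619] 0.67
```

Joint 7 is at its limit, so I'll back the turn off a little and descend around the ball. The sweep turns away from the limit.

arm_command(
  xyz=[
    [0,-0.001,0],
    [0,-0.001,0],
    [0,-0.001,0],
    [0,-0.001,-0.02],
    [0,-0.001,-0.04],
  ],
  rot=[
    [0,0,-0.1],
    [0,0,-0.12],
    [0,0,-0.12],
    [0,0,-0.12],
    [0,0,-0.12],
  ],
)

```text
time: 18.57
ee_pos: [0.4917, -0.1436, 0.0858]
eef_rot: [-0.344, 0.939, 0.002, -0.008]
ft_force: [0.7, -0.2, -1.0]
width: 0.0607
grip_force: 0.0
```

Run:
```python
from h import *
s=r.read_state();print(s['ee_pos'],s['eef_rot'],s['ft_force'],np.round(s['joint_positions'],2))
im=snap('wrist');find('wrist',['lever_ball'])
g=im.max(axis=2)
n,l,st,ce=cv2.connectedComponentsWithStats(((g<50)*255).astype(np.uint8))
for i in range(1,n):
  if 300<st[i,4]<8000: print(st[i].tolist(),ce[i],unp('wrist',*ce[i],.064))
```

```text
[ 0.49168957 -0.14361648  0.08577584] [-0.34442482  0.93877867  0.00234452 -0.0077882 ] [ 0.73239329 -0.16202615 -1.04499602] [ 0.02  0.2   0.19  1.89 -0.04  1.07  2.5 ]
wrist P lever_ball [ 0.4874 -0.1402  0.0627] 0.62
[299, 211, 43, 44, 1463] [320.19617225 232.6582365 ] [ 0.49131983 -0.1410538   0.064     ]
[330, 330, 38, 20, 355] [349.48169014 342.05915493] [ 0.53918829 -0.074377    0.064     ]
```

arm_command(
  xyz=[
    [0.001,0.002,-0.02],
    [0.001,0.002,-0.035],
    [0.001,0.002,-0.048],
    [0.001,0.002,-0.054],
    [0.001,0.002,-0.054],
  ],
  rot=[
    [0,0,0],
    [0,0,0],
    [0,0,0],
    [0,0,0],
    [0,0,0],
  ],
)

```text
time: 19.08
ee_pos: [0.4912, -0.1415, 0.0309]
eef_rot: [-0.344, 0.939, 0.003, -0.01]
ft_force: [0.5, -0.0, -0.3]
width: 0.0609
grip_force: 0.0
```

arm_command(
  xyz=[
    [0,0,0],
    [0,0,0],
    [0,0,0],
    [0,0,0],
    [0,0,0],
    [0,0,0],
    [0,0,0],
  ],
  rot=[
    [0,0,0],
    [0,0,0],
    [0,0,0],
    [0,0,0],
    [0,0,0],
    [0,0,0],
    [0,0,0],
  ],
  grip=0.2,
  squeeze=15,
)

```text
time: 19.67
ee_pos: [0.4919, -0.142, 0.0316]
eef_rot: [-0.343, 0.939, 0.003, -0.009]
ft_force: [0.5, -1.4, 2.0]
width: 0.0267
grip_force: 15.0
```

Ball pinched at width 26.7 mm. Starting the sweep clockwise with the first 30°.

arm_command(
  xyz=[
    [-0.0032,0.0028,0],
    [-0.0063,0.0057,0],
    [-0.0089,0.0085,0],
    [-0.0114,0.0113,0],
    [-0.0138,0.0143,0],
    [-0.0161,0.0173,0],
    [-0.0182,0.0205,0],
    [-0.0201,0.0237,0],
    [-0.0219,0.027,0],
    [-0.0236,0.0304,0],
    [-0.0252,0.0339,0],
    [-0.0266,0.0374,0],
  ],
  rot=[
    [0,0,-0.05],
    [0,0,-0.1],
    [0,0,-0.14],
    [0,0,-0.185],
    [0,0,-0.23],
    [0,0,-0.27],
    [0,0,-0.315],
    [0,0,-0.36],
    [0,0,-0.4],
    [0,0,-0.445],
    [0,0,-0.49],
    [0,0,-0.535],
  ],
)

```text
time: 20.67
ee_pos: [0.4653, -0.1052, 0.0316]
eef_rot: [-0.081, 0.997, 0.005, -0.007]
ft_force: [1.0, -5.0, -0.4]
width: 0.0267
grip_force: 15.0
```

```bash
cat > f.py <<'E'
from h import *
s=r.read_state();S=np.array([.548,-.0737]);v=s['ee_pos'][:2]-S
th=np.arctan2(-v[1],-v[0]);t=np.array([-np.sin(th),np.cos(th)])
f=s['ft_force'];print('t',s['time'],'th',round(np.degrees(th),1),'r',round(np.hypot(*v),4),'z',round(s['ee_pos'][2],4),'Ft',round(-f[:2]@t,2),'Fr',round(f[:2]@(v/np.hypot(*v)),2),'fz',round(f[2],2),'w',round(s['width'],4),'q7',s['joint_positions'][6])
E
python3 f.py
python3 - <<'E'
from h import *
snap('side');find('side',['lever_ball','spanner_jaw','spanner_mid'])
snap('wrist');find('wrist',['spanner_jaw','spanner_mid'])
E
```

```text
t 20.6667 th 20.8 r 0.0885 z 0.0316 Ft 4.98 Fr 0.85 fz -0.45 w 0.0267 q7 1.915488362989851
side P spanner_jaw [ 0.3083 -0.5709  0.0015] 0.88
side P spanner_jaw [ 0.5475 -0.074   0.0661] 0.62
side P spanner_mid [ 0.3507 -0.4725  0.0031] 0.97
side P spanner_mid [ 0.6497 -0.0727  0.0652] 0.82
side P spanner_mid [ 0.5481 -0.0771 -0.0013] 0.34
```

arm_command(
  xyz=[
    [-0.0012,0.0036,0],
    [-0.0022,0.0073,0],
    [-0.0031,0.011,0],
    [-0.0039,0.0147,0],
    [-0.0045,0.0184,0],
    [-0.0049,0.0222,0],
  ],
  rot=[
    [0,0,-0.044],
    [0,0,-0.087],
    [0,0,-0.131],
    [0,0,-0.175],
    [0,0,-0.218],
    [0,0,-0.262],
  ],
)

```text
time: 21.52
ee_pos: [0.4601, -0.0827, 0.0314]
eef_rot: [0.049, 0.999, 0.006, -0.007]
ft_force: [-0.4, -5.5, 4.4]
width: 0.0268
grip_force: 15.0
```

```bash
python3 f.py
```

```text
t 21.5167 th 5.9 r 0.0884 z 0.0314 Ft 5.44 Fr 0.98 fz 4.4 w 0.0268 q7 1.614153208826505
```

arm_command(
  xyz=[
    [-0.0002,0.0038,0],
    [-0.0003,0.0076,0],
    [-0.0002,0.0114,0],
    [0,0.0152,0],
  ],
  rot=[
    [0,0,-0.044],
    [0,0,-0.087],
    [0,0,-0.131],
    [0,0,-0.175],
  ],
)

```text
time: 21.85
ee_pos: [0.46, -0.0674, 0.0314]
eef_rot: [0.136, 0.991, 0.007, -0.007]
ft_force: [-1.0, -5.5, 4.0]
width: 0.0267
grip_force: 15.0
```

```bash
python3 f.py
```

```text
t 21.85 th -4.1 r 0.0882 z 0.0314 Ft 5.54 Fr 0.58 fz 3.98 w 0.0267 q7 1.410272180629517
```

arm_command(
  xyz=[
    [0.0004,0.0038,0],
    [0.001,0.0075,0],
    [0.0018,0.0112,0],
    [0.0027,0.0149,0],
  ],
  rot=[
    [0,0,-0.044],
    [0,0,-0.087],
    [0,0,-0.131],
    [0,0,-0.175],
  ],
)

```text
time: 22.18
ee_pos: [0.4625, -0.0524, 0.0314]
eef_rot: [0.222, 0.975, 0.007, -0.006]
ft_force: [-3.0, -4.8, 6.7]
width: 0.0268
grip_force: 15.0
```

```bash
python3 f.py
```

```text
t 22.1833 th -14.0 r 0.0881 z 0.0314 Ft 5.33 Fr 1.72 fz 6.75 w 0.0268 q7 1.207129776069854
```

arm_command(
  xyz=[
    [0.001,0.0037,0.0005],
    [0.0022,0.0073,0.001],
    [0.0036,0.0108,0.001],
    [0.0052,0.0143,0.001],
  ],
  rot=[
    [0,0,-0.044],
    [0,0,-0.087],
    [0,0,-0.131],
    [0,0,-0.175],
  ],
)

```text
time: 22.52
ee_pos: [0.4675, -0.0383, 0.0317]
eef_rot: [0.307, 0.952, 0.007, -0.006]
ft_force: [0.4, -5.2, -2.4]
width: 0.027
grip_force: 15.0
```

```bash
python3 f.py
```

```text
t 22.5167 th -23.8 r 0.088 z 0.0317 Ft 4.63 Fr -2.46 fz -2.37 w 0.027 q7 1.0054909555656475
```

arm_command(
  xyz=[
    [0.0016,0.0034,0],
    [0.0035,0.0067,0],
    [0.0054,0.0099,0],
    [0.0075,0.0131,0],
  ],
  rot=[
    [0,0,-0.044],
    [0,0,-0.087],
    [0,0,-0.131],
    [0,0,-0.175],
  ],
)

```text
time: 22.85
ee_pos: [0.4749, -0.0251, 0.0317]
eef_rot: [0.389, 0.921, 0.008, -0.005]
ft_force: [0.1, -5.9, -1.9]
width: 0.0268
grip_force: 15.0
```

```bash
python3 f.py
```

```text
t 22.85 th -33.6 r 0.0878 z 0.0317 Ft 4.91 Fr -3.36 fz -1.89 w 0.0268 q7 0.8083044166837475
```

arm_command(
  xyz=[
    [0.0025,0.003,0],
    [0.005,0.0058,0],
    [0.0075,0.0087,0],
    [0.0101,0.0113,0],
  ],
  rot=[
    [0,0,-0.044],
    [0,0,-0.087],
    [0,0,-0.131],
    [0,0,-0.175],
  ],
)

```text
time: 23.18
ee_pos: [0.4842, -0.0137, 0.0316]
eef_rot: [0.468, 0.884, 0.008, -0.005]
ft_force: [-5.0, -4.1, 4.3]
width: 0.0265
grip_force: 15.0
```

```bash
python3 f.py
```

```text
t 23.1833 th -43.2 r 0.0875 z 0.0316 Ft 6.47 Fr 0.84 fz 4.3 w 0.0265 q7 0.6170932211252703
```

arm_command(
  xyz=[
    [0.0014,0.0013,0],
    [0.0028,0.0026,0],
    [0.0042,0.0039,0],
    [0.0056,0.0051,0],
  ],
  rot=[
    [0,0,-0.022],
    [0,0,-0.044],
    [0,0,-0.065],
    [0,0,-0.087],
  ],
)

```text
time: 23.52
ee_pos: [0.4894, -0.0088, 0.0318]
eef_rot: [0.505, 0.863, 0.008, -0.005]
ft_force: [-6.9, -4.7, 9.6]
width: 0.027
grip_force: 15.0
```

```bash
python3 f.py
```

```text
t 23.5167 th -47.9 r 0.0874 z 0.0318 Ft 8.29 Fr 1.14 fz 9.64 w 0.027 q7 0.5250735932408171
```

arm_command(
  xyz=[
    [0.0014,0.0012,0.0005],
    [0.0029,0.0023,0.001],
    [0.0037,0.0029,0.001],
  ],
  rot=[
    [0,0,-0.022],
    [0,0,-0.044],
    [0,0,-0.055],
  ],
)

```text
time: 23.77
ee_pos: [0.4927, -0.0061, 0.0322]
eef_rot: [0.529, 0.849, 0.007, -0.005]
ft_force: [-5.9, -7.2, 1.5]
width: 0.0265
grip_force: 15.0
```

```bash
python3 f.py
```

```text
t 23.7667 th -50.7 r 0.0873 z 0.0322 Ft 9.09 Fr -1.87 fz 1.55 w 0.0265 q7 0.46636862993312395
```

arm_command(
  xyz=[
    [0.0015,0.0011,0],
    [0.003,0.0022,0],
  ],
  rot=[
    [0,0,-0.022],
    [0,0,-0.044],
  ],
)

```text
time: 23.93
ee_pos: [0.4954, -0.0042, 0.0323]
eef_rot: [0.547, 0.837, 0.007, -0.005]
ft_force: [-9.0, -7.7, 5.6]
width: 0.0269
grip_force: 15.0
```

```bash
python3 f.py
```

```text
t 23.9333 th -52.9 r 0.0872 z 0.0323 Ft 11.85 Fr -0.69 fz 5.57 w 0.0269 q7 0.4204400360511248
```

Push is about 11 N while turning, which is tight. I'll hold half a second, then let go and retreat upward.

arm_command(
  xyz=[
    [0,0,0],
    [0,0,0],
    [0,0,0],
    [0,0,0],
    [0,0,0],
    [0,0,0],
  ],
  rot=[
    [0,0,0],
    [0,0,0],
    [0,0,0],
    [0,0,0],
    [0,0,0],
    [0,0,0],
  ],
)

```text
time: 24.43
ee_pos: [0.4958, -0.0039, 0.0323]
eef_rot: [0.547, 0.837, 0.007, -0.005]
ft_force: [-6.5, -5.0, 2.0]
width: 0.0269
grip_force: 15.0
```

```bash
python3 f.py
python3 - <<'E'
from h import *
snap('wrist');find('wrist',['spanner_jaw','spanner_mid'])
snap('side');find('side',['spanner_jaw','spanner_mid'])
E
```

```text
t 24.4333 th -53.2 r 0.0872 z 0.0323 Ft 8.23 Fr -0.11 fz 2.02 w 0.0269 q7 0.4214493042918786
side P spanner_jaw [ 0.5469 -0.0736  0.0669] 0.91
side P spanner_jaw [ 0.3106 -0.5702  0.0022] 0.58
side P spanner_mid [ 0.6502 -0.0734  0.0651] 0.79
side P spanner_mid [ 0.3499 -0.47    0.0032] 0.72
```

arm_command(
  xyz=[
    [0,0,0],
    [0,0,0],
    [0,0,0],
    [0,0,0],
    [0,0,0],
    [0,0,0],
    [0,0,0.03],
    [0,0,0.06],
    [0,0,0.1],
    [0,0,0.13],
    [0,0,0.13],
    [0,0,0.13],
  ],
  rot=[
    [0,0,0],
    [0,0,0],
    [0,0,0],
    [0,0,0],
    [0,0,0],
    [0,0,0],
    [0,0,0],
    [0,0,0],
    [0,0,0],
    [0,0,0],
    [0,0,0],
    [0,0,0],
  ],
  grip=0.6,
)

```text
time: 25.73
ee_pos: [0.4992, -0.0026, 0.1652]
eef_rot: [0.547, 0.837, 0.011, -0.002]
ft_force: [-0.6, -0.7, 0.4]
width: 0.0524
grip_force: 0.0
```

Run:
```python
from h import *
s=r.read_state();print(s['ee_pos'],s['eef_rot'],s['ft_force'],s['joint_positions'][6])
for c in('wrist','side','scene'):
    snap(c);find(c,['lever_ball','spanner_jaw','spanner_mid'])
```

```text
[ 0.49918409 -0.00262897  0.16519984] [ 0.54685741  0.8371582   0.01051102 -0.0016255 ] [-0.56137871 -0.70030439  0.43370636] 0.3676530839413718
wrist P lever_ball [ 0.4878 -0.0123  0.0619] 0.7
wrist P spanner_jaw [ 0.5467 -0.0746  0.0682] 0.69
wrist P spanner_mid [ 0.5469 -0.0737 -0.0055] 0.62
side P lever_ball [ 0.4884 -0.0151  0.0629] 0.53
side P lever_ball [ 0.5866 -0.5237 -0.0035] 0.3
side P spanner_jaw [ 0.3102 -0.5729  0.0021] 0.93
side P spanner_jaw [ 0.5474 -0.0715  0.0673] 0.75
side P spanner_mid [ 0.6502 -0.071   0.0681] 0.87
side P spanner_mid [ 0.3527 -0.4736  0.0036] 0.82
side P spanner_mid [ 0.4893 -0.0126  0.064 ] 0.19
scene P lever_ball [ 0.4918 -0.01    0.0631] 0.45
scene P lever_ball [ 0.5495 -0.0735 -0.0009] 0.22
scene P spanner_jaw [ 0.5553 -0.0735  0.0695] 0.61
scene P spanner_mid [ 0.6583 -0.0648  0.0696] 0.7
scene P spanner_mid [ 0.3511 -0.4694  0.0015] 0.6
```

The lever settled about 5° back and the spanner is still on the head, yawed about 1–2°. Returning over the handle.

arm_command(
  xyz=[
    [0.03,-0.01,0],
    [0.06,-0.025,0],
    [0.09,-0.04,0],
    [0.12,-0.055,0],
    [0.155,-0.067,0],
    [0.155,-0.067,0],
    [0.155,-0.067,0],
    [0.155,-0.067,0],
    [0.155,-0.067,0],
    [0.155,-0.067,0],
    [0.155,-0.067,0],
    [0.155,-0.067,-0.02],
    [0.155,-0.067,-0.04],
    [0.155,-0.067,-0.04],
    [0.155,-0.067,-0.04],
  ],
  rot=[
    [0,0,0.12],
    [0,0,0.24],
    [0,0,0.36],
    [0,0,0.48],
    [0,0,0.6],
    [0,0,0.72],
    [0,0,0.84],
    [0,0,0.96],
    [0,0,1.08],
    [0,0,1.19],
    [0,0,1.19],
    [0,0,1.19],
    [0,0,1.19],
    [0,0,1.19],
    [0,0,1.19],
  ],
)

```text
time: 27.58
ee_pos: [0.6522, -0.0699, 0.1226]
eef_rot: [-0.015, 1.0, 0.006, -0.009]
ft_force: [0.4, 0.2, 1.3]
width: 0.0522
grip_force: 0.0
```

Run:
```python
from h import *
s=r.read_state();q=s['eef_rot'];print(s['ee_pos'],q,'yaw',np.degrees(2*np.arctan2(q[1],q[0])-np.pi))
im=snap('wrist');find('wrist',['spanner_jaw','spanner_mid'])
g=cv2.cvtColor(im,cv2.COLOR_RGB2GRAY)
for v in(130,170,210,240): print(v,g[v,270:370:2].tolist())
```

```text
[ 0.65221149 -0.06985231  0.1225792 ] [-0.01491474  0.99983407  0.0058322  -0.00868135] yaw 1.7092602636923544
wrist P spanner_jaw [ 0.6018 -0.0987  0.1098] 0.42
wrist P spanner_mid [ 0.6547 -0.0744  0.0731] 0.63
130 [35, 34, 34, 35, 35, 35, 36, 35, 34, 35, 35, 36, 35, 34, 37, 89, 79, 123, 133, 128, 143, 145, 145, 143, 144, 147, 146, 145, 148, 147, 147, 134, 134, 149, 147, 147, 144, 143, 145, 149, 146, 142, 141, 143, 145, 147, 145, 144, 144, 145]
170 [145, 146, 148, 146, 150, 141, 135, 128, 130, 132, 129, 127, 127, 105, 92, 92, 85, 122, 133, 129, 78, 73, 74, 74, 74, 77, 80, 82, 141, 149, 145, 131, 133, 141, 148, 147, 146, 143, 144, 148, 147, 144, 142, 144, 147, 147, 146, 144, 144, 146]
210 [104, 109, 138, 150, 149, 147, 151, 152, 147, 145, 146, 145, 142, 117, 106, 108, 99, 134, 149, 145, 86, 82, 82, 81, 82, 79, 80, 81, 148, 148, 146, 130, 134, 149, 148, 147, 145, 145, 144, 146, 149, 146, 145, 145, 148, 148, 146, 145, 145, 146]
240 [98, 98, 132, 150, 151, 150, 146, 149, 152, 150, 147, 148, 146, 105, 105, 106, 109, 130, 147, 146, 86, 82, 83, 82, 82, 79, 82, 105, 145, 146, 129, 133, 145, 148, 148, 148, 145, 145, 145, 145, 146, 147, 146, 145, 148, 147, 146, 147, 144, 146]
```

arm_command(
  xyz=[
    [0,-0.0015,-0.03],
    [0,-0.0015,-0.055],
    [0,-0.0015,-0.068],
    [0,-0.0015,-0.073],
    [0,-0.0015,-0.073],
  ],
  rot=[
    [0,0,0],
    [0,0,0],
    [0,0,0],
    [0,0,0],
    [0,0,0],
  ],
)

```text
time: 28.15
ee_pos: [0.6527, -0.0714, 0.05]
eef_rot: [-0.016, 1.0, 0.006, -0.008]
ft_force: [-0.4, 0.2, 0.4]
width: 0.052
grip_force: 0.0
```

arm_command(
  xyz=[
    [0,0,0],
    [0,0,0],
    [0,0,0],
    [0,0,0],
    [0,0,0],
    [0,0,0],
    [0,0,0],
  ],
  rot=[
    [0,0,0],
    [0,0,0],
    [0,0,0],
    [0,0,0],
    [0,0,0],
    [0,0,0],
    [0,0,0],
  ],
  grip=0.0,
  squeeze=50,
)

```text
time: 28.73
ee_pos: [0.6531, -0.0715, 0.0507]
eef_rot: [-0.016, 1.0, 0.006, -0.007]
ft_force: [-0.6, -0.1, 2.4]
width: 0.0179
grip_force: 50.0
```

arm_command(
  xyz=[
    [0,0,0.003],
    [0,0,0.006],
    [0,0,0.01],
    [0,0,0.014],
  ],
  rot=[
    [0,0,0],
    [0,0,0],
    [0,0,0],
    [0,0,0],
  ],
)

```text
time: 29.07
ee_pos: [0.6528, -0.0715, 0.0645]
eef_rot: [-0.016, 1.0, 0.006, -0.008]
ft_force: [-0.5, 0.0, -2.0]
width: 0.0174
grip_force: 50.0
```

Clear of the head. I'll carry it back to the free worktop right of the stand.

arm_command(
  xyz=[
    [0,0,0.02],
    [0,0,0.045],
    [0,0,0.075],
    [0,-0.015,0.09],
    [-0.01,-0.045,0.09],
    [-0.02,-0.075,0.09],
    [-0.035,-0.105,0.09],
    [-0.05,-0.135,0.09],
    [-0.065,-0.165,0.09],
    [-0.08,-0.195,0.09],
    [-0.09,-0.225,0.08],
    [-0.1,-0.25,0.06],
    [-0.1,-0.26,0.03],
    [-0.1,-0.265,0],
    [-0.1,-0.265,-0.03],
    [-0.1,-0.265,-0.05],
    [-0.1,-0.265,-0.06],
    [-0.1,-0.265,-0.06],
  ],
  rot=[
    [0,0,0],
    [0,0,0],
    [0,0,0],
    [0,0,0],
    [0,0,0],
    [0,0,0],
    [0,0,0],
    [0,0,0],
    [0,0,0],
    [0,0,0],
    [0,0,0],
    [0,0,0],
    [0,0,0],
    [0,0,0],
    [0,0,0],
    [0,0,0],
    [0,0,0],
    [0,0,0],
  ],
)

```text
time: 30.57
ee_pos: [0.5516, -0.3356, 0.0022]
eef_rot: [-0.016, 1.0, 0.007, -0.009]
ft_force: [-0.4, -0.2, -2.3]
width: 0.0183
grip_force: 50.0
```

arm_command(
  xyz=[
    [0,0,-0.004],
    [0,0,-0.008],
    [0,0,-0.012],
    [0,0,-0.012],
  ],
  rot=[
    [0,0,0],
    [0,0,0],
    [0,0,0],
    [0,0,0],
  ],
)

```text
time: 30.9
ee_pos: [0.5532, -0.3365, -0.0075]
eef_rot: [-0.016, 1.0, 0.006, -0.007]
ft_force: [-0.5, 0.6, -3.0]
width: 0.0181
grip_force: 50.0
```

arm_command(
  xyz=[
    [0,0,-0.002],
    [0,0,-0.004],
    [0,0,-0.006],
    [0,0,-0.007],
    [0,0,-0.007],
  ],
  rot=[
    [0,0,0],
    [0,0,0],
    [0,0,0],
    [0,0,0],
    [0,0,0],
  ],
)

```text
time: 31.32
ee_pos: [0.5528, -0.3364, -0.015]
eef_rot: [-0.016, 1.0, 0.006, -0.008]
ft_force: [0.6, -0.2, -1.5]
width: 0.0178
grip_force: 50.0
```

Nearly down. One more millimetre, then release and lift away.

arm_command(
  xyz=[
    [0,0,-0.001],
    [0,0,-0.001],
  ],
  rot=[
    [0,0,0],
    [0,0,0],
  ],
)

```text
time: 31.48
ee_pos: [0.553, -0.3365, -0.0154]
eef_rot: [-0.016, 1.0, 0.006, -0.007]
ft_force: [-0.7, 1.1, 1.2]
width: 0.0178
grip_force: 50.0
```

arm_command(
  xyz=[
    [0,0,0],
    [0,0,0],
    [0,0,0],
    [0,0,0],
    [0,0,0],
    [0,0,0],
    [0,0,0.02],
    [0,0,0.05],
    [0,0,0.09],
    [0,0,0.13],
    [0,0,0.16],
    [0,0,0.16],
    [0,0,0.16],
    [0,0,0.16],
  ],
  rot=[
    [0,0,0],
    [0,0,0],
    [0,0,0],
    [0,0,0],
    [0,0,0],
    [0,0,0],
    [0,0,0],
    [0,0,0],
    [0,0,0],
    [0,0,0],
    [0,0,0],
    [0,0,0],
    [0,0,0],
    [0,0,0],
  ],
  grip=0.6,
)

```text
time: 32.65
ee_pos: [0.5527, -0.3362, 0.1435]
eef_rot: [-0.016, 1.0, 0.006, -0.008]
ft_force: [0.5, 0.1, -0.3]
width: 0.0519
grip_force: 0.0
```

Run:
```python
from h import *
s=r.read_state();print(s['ee_pos'],s['ft_force'],s['width'])
for c in('wrist','side','scene'):
    snap(c);find(c,['spanner_jaw','spanner_mid','lever_ball','mug','jar','bowl'])
```

```text
[ 0.552661   -0.33615117  0.14352075] [ 0.45226087  0.09898905 -0.34489431] 0.051944707036986615
wrist P spanner_jaw [ 0.4451 -0.3363  0.0009] 0.9
wrist P spanner_mid [ 0.5512 -0.337   0.0036] 0.73
wrist P spanner_mid [ 0.5485 -0.0715 -0.0022] 0.59
wrist P jar [ 5.864e-01 -5.235e-01 -4.000e-04] 0.89
side P spanner_jaw [ 0.3092 -0.5711  0.0031] 0.8
side P spanner_jaw [ 0.4465 -0.3367  0.0019] 0.72
side P spanner_mid [ 0.5513 -0.3374 -0.0016] 0.83
side P spanner_mid [ 0.352  -0.4716  0.0062] 0.75
side P lever_ball [ 0.4054  0.3633 -0.0046] 0.61
side P lever_ball [ 0.4878 -0.0113  0.0616] 0.59
side P mug [ 0.4071  0.365  -0.0031] 0.82
side P jar [ 0.5841 -0.5245 -0.0039] 0.63
scene P spanner_jaw [ 0.3089 -0.5684  0.0011] 0.64
scene P spanner_mid [ 0.5587 -0.3306  0.0062] 0.95
scene P lever_ball [ 0.4907 -0.0081  0.0605] 0.57
scene P mug [ 0.4094  0.3626 -0.0023] 0.66
scene P bowl [0.5914 0.4664 0.0006] 0.71
```

```bash
python3 -c "
from bench import r
print(r.close_job())"
```

```text
the job is handed in; nothing more can be done
None
```

I locked the nut with the spanner fitted (about 11 N at the ball while turning), laid the spanner flat to the right of the stand, and handed the job in at about 33 s. The mug, jar and bowl are where they were. I had no direct reading of the screw angle or the washer force, and no verdict came back.

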